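# File the sample tin into the packed row

## Task

Put the oval sample tin that stands alone on the bench away in the rack: push it, long way in, from the open front into the narrow gap between the two middle tins, so that it slides its neighbours apart without toppling them or jamming. Push it fully home until you feel the rubber stop at the back, press it there with about 12 newtons (never more than 16, neither there nor on the way in) for about a second, then let go and leave all five tins standing upright side by side. Leave everything else on the bench alone.

Things in the scene. Friction and masses are not known exactly. Their poses are not given: they have to be found in the camera images.
- loose_tin: the tin to put away, standing alone on the table left or right of the rack: sealed aluminium oval tin (all sizes in mm), 64 long (its x, ends half-rounds of radius 17, alike), 34 thick (its y), body 70 high; on the lid a black grip bar 44 long (x), 14 thick (y), 32 high (top at 102). 0.18 to 0.33 kg. Origin: centre of the underside, z up
- rack: fixed steel row rack (mm): floor plate 6 thick, on which the tins stand, side walls 56 high, 186 apart inside along its y, open at the front (-x), where the floor ends 68 from the origin. Origin: underside, middle of the row; x points from the open front to the back panel, y along the row; yaw within 0.25 rad
- back_panel: rack's back panel (mm), 56 high, rack's origin and axes, inner face at x = 50. From its middle (y = 0, 42 up) a stop with a rubber pad 14 wide, 20 high sticks out to the front, hand-set, unmeasured: pad face anywhere from x = 22 to 38, so it must be felt; the tin meets it with its origin at x = -10 to 6. Pad gives 0.08 mm per N. Friction in the row can take 1 to 4 N of a push
- tin_a: tin standing loose in the rack, outermost on the -y side; same sizes, origin and axes as loose_tin, long side along the rack's x. The gap between the two middle tins is about 17 to 22, so the tins must be slid apart; the row has room for five and 16 to spare
- tin_b: tin standing loose in the rack, on the -y side of the gap; same sizes, origin and axes as loose_tin, long side along the rack's x. The gap between the two middle tins is about 17 to 22, so the tins must be slid apart; the row has room for five and 16 to spare
- tin_c: tin standing loose in the rack, on the +y side of the gap; same sizes, origin and axes as loose_tin, long side along the rack's x. The gap between the two middle tins is about 17 to 22, so the tins must be slid apart; the row has room for five and 16 to spare
- tin_d: tin standing loose in the rack, outermost on the +y side; same sizes, origin and axes as loose_tin, long side along the rack's x. The gap between the two middle tins is about 17 to 22, so the tins must be slid apart; the row has room for five and 16 to spare
- round_jar: bystander: round aluminium can, radius 34, 100 high, alone on the table on the other side of the rack from the loose tin; origin centre of underside
- bowl1: bystander: white bowl, radius 52, 60 high, on the table to the right of the rack; origin centre of underside
- spoon: bystander: steel spoon lying on the table left of the rack; origin under its middle
- dish: bystander: shallow empty white dish, 100 x 120, 16 high, left of the rack; origin centre of underside

How it is judged:
By the outcome, as a careful person would: the job done as asked, in the order asked, and still so for the second after the job is handed in, with the robot touching nothing.
It also fails if it takes over 69 s, if anything falls off the work surface, if the arm or the gripper's body presses on something with over 40 N, if the wrist force passes 120 N, or if a joint passes its speed limit or range.

## Robot

A 6-joint arm with a two-finger parallel gripper is mounted at the origin on the work surface. World frame = base frame: x ahead of the robot, y to its left, z up, the work surface at z = 0. Lengths are in m, angles in rad, forces in N, time in s.
With the tool pointing down it reaches from about 0.3 to 0.775 m from the base axis. Payload 14.6 kg.
Tool frame: the origin (TCP) lies midway between the tips of the shut fingers; the grasp point (between the pads) lies 19 mm behind it; z points along the fingers, y is the direction in which the jaws open and shut (so a half turn about z gives the same grasp; the last joint's range is limited). The gripper opens to 94 mm and grips with 3 to 60 N. Pads are 16 mm wide; open, the fingers measure 119 mm over their backs; the gripper's body (75 mm by 177 mm) begins 78 mm behind the grasp point.
Start: joints at [1.07, 0.3, 1.521, -0, 1.321, -0.067], TCP at [0.231, 0.499, 0.205] pointing down, gripper open.
Joint ranges: [-3.03, 3.03], [-0.79, 2.21], [0.23, 2.52], [-1.04, 4.18], [0, 3.07], [-2.55, 2.55]. Speed limits (rad/s): [2.22, 2.22, 2.57, 3.14, 3.14, 3.14].

## Interface

Orientations are given as a 3x3 rotation matrix whose columns are the frame's x, y, z axes.
In Python, from cell import sense, read_camera, close_job gives the robot as it stands.
- The arm moves only by the tool step_arm, never from a script. Its argument "rows" is a list of rows, each an object of numbers: "tx", "ty", "tz": the shift along the tool's x, y, z in mm; "wx", "wy", "wz": the turn, a rotation vector about the tool's x, y, z in degrees; "claw": the gripper's target within -1 to 1 (shut at 1, half-way at 0, fully open at -1). In form: [{"tx": .., "ty": .., "tz": .., "wx": .., "wy": .., "wz": .., "claw": ..}, ...]. A call has 1 to 20 rows; each row is the pose to reach, as a shift and turn from the pose measured when the call began, along the tool's axes at that moment; what a row does not reach only later rows make up. A row lasts 1/8 s, in which the tool goes at most 62.5 mm and 10.7 degrees, less where a joint would pass 70% of its speed; a pose out of reach is approached as far as the arm can. A call with a gripper value outside its range is refused whole. The fingers move at their own pace and stop on an object; "grip_force" is the grip in N (left out, the last holds). Time passes only in rows, so rows that repeat a pose let the fingers close. It gives the time, the measured TCP pose, the force and the opening at its end, in the units of the state.
- sense(): the state, without advancing time (a new reading comes with each control period).
- read_camera(name): name is "scene" or "top" or "wrist"; returns a dict with "img" (420x560x3 uint8, blue, green, red), "fov_y" (degrees; the focal length in pixels is half the picture's height over the tangent of half this angle, whatever the lens; pixels are square), "cx", "cy" (the principal point, pixels), "k1" (the pictures are not rectified: a ray, as slopes to the right and down, at radius r is drawn at 1 + k1 r^2 times it, then the intrinsics apply), "world_from_camera" (4x4, takes a point from camera to world coordinates); the wrist camera has in their place "mount" (4x4, takes a point from camera to tool coordinates, whose origin is the TCP and whose axes are the flange's). Camera axes: x right, y down, z forward; pixel columns grow to the right and rows downward; lengths in m; the calibration is good to about 2 mm. A picture is of the moment at which its call begins: read the wrist's pose just before it. There is no depth.
- close_job(): hands the job in, once; it reports no verdict.
The state is a dict: "time_s": time; "joint_positions": joint angles; "joint_velocities": joint speeds; "joint_torque": joint torques, N m; "tcp_pos": TCP position; "tcp_rot": TCP orientation; "contact_force": force on the tool from outside, world axes, zero at the start; "moment": the same for the moment, N m; "grip_width": opening from 0.0 (shut) to 1.0 (fully open).
Only numpy, scipy, OpenCV 4.12 (cv2) and the standard library are available. Lean on these libraries where they do the work, as an engineer would, in place of code of your own. Each camera call takes 0.05 s, during which the arm holds its last target. There are 200 camera calls.

## Working session

There is one attempt and no reset: what is moved stays moved. The work goes in short steps, Python scripts to look and compute and a tool call to move; the robot and the scene stay as the last step left them, time stands still between calls to the robot, and variables do not carry over. Pictures are saved under pics/ and viewed, about 8 in all and at most 12, crops included, and the job is handed in when it is done.

Besides the shell and the picture viewer there is one more tool, called after ">>>" as a command line: name --argument value ..., lists and objects as JSON in quotes. step_arm: Moves the arm, as the interface text tells. Its arguments: {"type":"object","properties":{"rows":{"type":"array"},"grip_force":{"type":"number"}},"required":["rows"]}

```bash
mkdir -p pics; ls; cat > h.py <<'E'
import numpy as np, cv2
from cell import sense, read_camera
def K(c):
    f=c["img"].shape[0]/2/np.tan(np.radians(c["fov_y"]/2)); return f
def ray(c,u,v,T=None):
    f=K(c); d=np.array([(u-c["cx"])/f,(v-c["cy"])/f]); s=d.copy()
    for _ in range(30): s=d/(1+c["k1"]*(s@s))
    T=c["world_from_camera"] if T is None else T; T=np.array(T)
    return T[:3,3], T[:3,:3]@np.array([s[0],s[1],1])
def at(c,u,v,z,T=None):
    o,d=ray(c,u,v,T); return o+d*(z-o[2])/d[2]
def proj(c,p,T=None):
    T=np.array(c["world_from_camera"] if T is None else T); q=T[:3,:3].T@(np.array(p)-T[:3,3])
    s=q[:2]/q[2]; s=s*(1+c["k1"]*(s@s)); return s*K(c)+[c["cx"],c["cy"]]
def wristT(c,s):
    T=np.eye(4); T[:3,:3]=s["tcp_rot"]; T[:3,3]=s["tcp_pos"]; return T@np.array(c["mount"])
def save(n,c): 
    cv2.imwrite(f"pics/{n}.png",c["img"]); np.save(f"pics/{n}.npy",c,allow_pickle=True)
def load(n): return np.load(f"pics/{n}.npy",allow_pickle=True).item()
E
python3 - <<'E'
from h import *
s=sense(); print({k:np.round(v,3).tolist() for k,v in s.items()})
for n in ["top","scene"]:
    c=read_camera(n); save(n,c); print(n,c["fov_y"],c["cx"],c["cy"],c["k1"],np.round(c["world_from_camera"],3).tolist())
E
```

```text
pics
{'time_s': 0.0, 'joint_positions': [1.07, 0.3, 1.522, 0.0, 1.321, -0.067], 'joint_velocities': [0.001, 0.0, 0.001, 0.0, -0.002, -0.0], 'joint_torque': [0.001, -53.182, -35.274, 0.071, 0.024, -0.0], 'tcp_pos': [0.231, 0.499, 0.205], 'tcp_rot': [[-0.907, 0.42, -0.001], [0.42, 0.907, -0.001], [0.0, -0.001, -1.0]], 'contact_force': [-0.343, -0.109, -0.737], 'moment': [-0.019, -0.02, -0.022], 'grip_width': 1.003}
top 55.41226606014638 277.6416759644968 210.7384533287582 -0.032157902935791426 [[0.016, -0.998, 0.056, 0.494], [-1.0, -0.014, 0.022, 0.043], [-0.022, -0.056, -0.998, 0.909], [0.0, 0.0, 0.0, 1.0]]
scene 55.70587996608562 276.9654156951538 204.99436169971275 -0.09392140705835961 [[0.181, 0.605, -0.776, 1.409], [0.983, -0.12, 0.136, -0.08], [-0.011, -0.787, -0.616, 0.734], [0.0, 0.0, 0.0, 1.0]]
```

View pics/top.png

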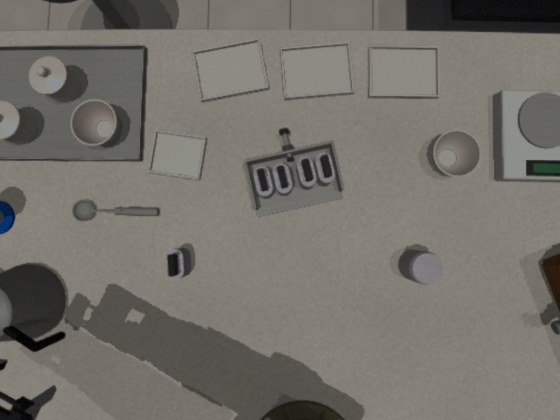

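View pics/scene.png

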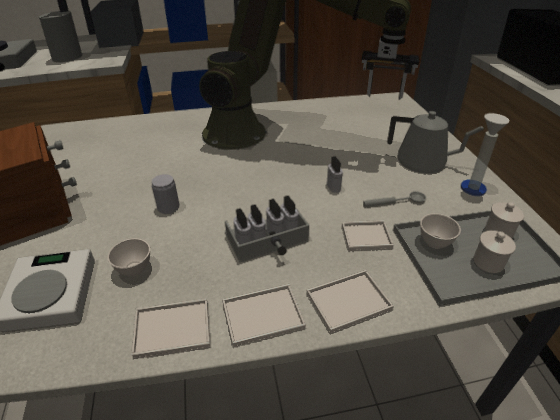

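The top view shows the loose tin at about (177,263), the rack around (295,178) with its open front towards the robot, the jar at (424,267) and the dish at (179,155). Next I'll look at an enlarged crop.

```bash
python3 - <<'E'
from h import *
i=load("top")["img"]
a=cv2.resize(i[120:220,235:355],None,fx=6,fy=6,interpolation=cv2.INTER_CUBIC)[:600,:]
b=cv2.resize(i[240:285,155:200],None,fx=6,fy=6,interpolation=cv2.INTER_CUBIC)
a[330:,:0]=0
cv2.imwrite("pics/c1.png",a); 
o=a.copy(); cv2.imwrite("pics/c2.png",b)
o=np.zeros((600,800,3),np.uint8); o[:500,:530]=cv2.resize(a,None,fx=500/600,fy=500/600)[:, :530]; o[:270,530:800]=b
cv2.imwrite("pics/c3.png",np.clip(o.astype(int)*1.5,0,255).astype(np.uint8))
E
```

```text
(no output)
```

View pics/c3.png

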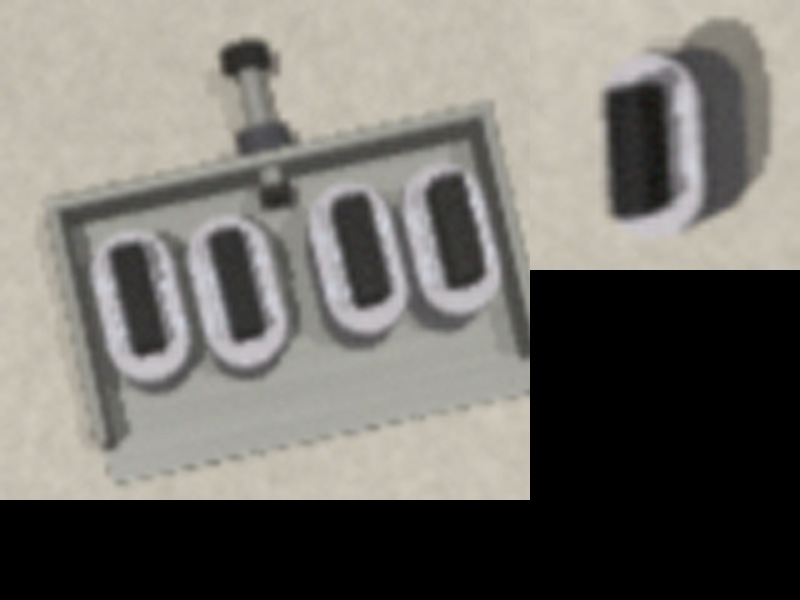

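The enlarged crop shows four tins with lid centres at about (143,307), (240,292), (360,260) and (452,240). The front floor edge runs from (118,483) to (530,395). In the right-hand crop, the loose tin's lid spans y 52–235 with its right side at x=703.

```bash
python3 - <<'E'
from h import *
c=load("top")
L=lambda x,y,z: at(c,235+x/5-.4,120+y/5-.4,z)
R=lambda x,y,z: at(c,155+(x-530)/6-.4,240+y/6-.4,z)
print("tins",[np.round(L(x,y,.076)*1e3,1).tolist() for x,y in [(143,307),(240,292),(360,260),(452,240)]])
f=[L(118,483,.006),L(530,395,.006)]; print("front",np.round(f,4).tolist())
d=f[0]-f[1]; print("yaw", np.arctan2(-d[0],d[1]))
b=[L(50,205,.056),L(490,105,.056)]; d=b[0]-b[1]; print("backtop",np.round(b,4).tolist(),np.linalg.norm(d[:2]),np.arctan2(-d[0],d[1]))
print("walltop front left",L(108,445,.056))
print("pad", L(278,205,.058))
print("loose lid top/bot/right",[np.round(R(x,y,.07)*1e3,1).tolist() for x,y in [(655,52),(655,235),(703,145)]])
print("bar top corners",[np.round(R(x,y,.102)*1e3,1).tolist() for x,y in [(607,85),(607,213),(663,83),(667,213)]])
E
```

```text
tins [[603.3, 93.3, 76.0], [610.1, 52.7, 76.0], [624.2, 2.6, 76.0], [633.2, -35.8, 76.0]]
front [[0.5321, 0.1074, 0.006], [0.5747, -0.0783, 0.006]]
yaw 0.22507938475638029
backtop [[0.6496, 0.1354, 0.056], [0.6954, -0.0536, 0.056]] 0.19452871515240422 0.237465826302834
walltop front left [0.54627116 0.10842587 0.056     ]
pad [0.65039628 0.0371346  0.058     ]
loose lid top/bot/right [[459.3, 276.3, 70.0], [395.5, 274.5, 70.0], [427.1, 258.4, 70.0]]
bar top corners [[449.2, 283.5, 102.0], [406.3, 282.2, 102.0], [450.3, 264.4, 102.0], [406.7, 261.8, 102.0]]
```

>>> step_arm --rows '[{"tx": -20,"ty": -9,"tz": 2,"wz": -2,"claw": -0.3},{"tx": -60,"ty": -27,"tz": 6,"wz": -7,"claw": -0.3},{"tx": -110,"ty": -49,"tz": 10,"wz": -12,"claw": -0.3},{"tx": -160,"ty": -71,"tz": 15,"wz": -17,"claw": -0.3},{"tx": -210,"ty": -93,"tz": 20,"wz": -22,"claw": -0.3},{"tx": -250,"ty": -111,"tz": 25,"wz": -25,"claw": -0.3},{"tx": -268,"ty": -119,"tz": 25,"wz": -27,"claw": -0.3},{"tx": -272,"ty": -121,"tz": 25,"wz": -27,"claw": -0.3},{"tx": -272,"ty": -121,"tz": 25,"wz": -27,"claw": -0.3}]' --grip_force 40

```text
invalid input
```

```bash
python3 - <<'E'
from h import *
s=sense(); c=read_camera("wrist"); T=wristT(c,s); c["T"]=T; save("w1",c); np.save("pics/s1.npy",s,allow_pickle=True)
print(s["time_s"],np.round(s["tcp_pos"],4),np.round(s["tcp_rot"],3).tolist(),np.round(s["contact_force"],2),s["grip_width"]); print(np.round(T,3),c["fov_y"])
E
```

```text
0.1 [0.2311 0.4989 0.2049] [[-0.907, 0.42, -0.001], [0.42, 0.907, -0.001], [0.0, -0.001, -1.0]] [-0.51 -0.28  0.49] 0.9993100727774311
[[ 0.42   0.878  0.229  0.165]
 [ 0.907 -0.406 -0.107  0.53 ]
 [-0.001  0.253 -0.968  0.384]
 [ 0.     0.     0.     1.   ]] 69.95715768157136
```

View pics/w1.png

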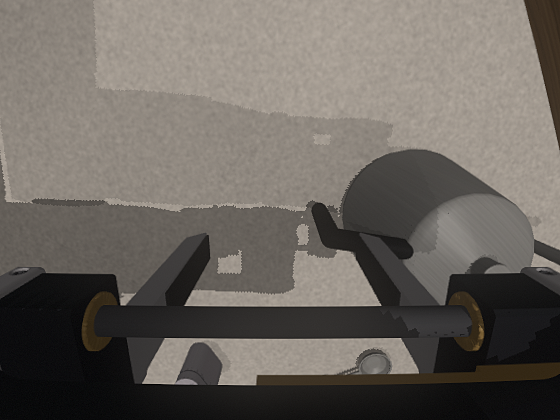

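The call was refused. The wrist picture only shows the start pose, with the kettle on the right. I'll retry with every field given.

>>> step_arm --rows '[{"tx": -20,"ty": -9,"tz": 2,"wx": 0,"wy": 0,"wz": -2,"claw": -0.3},{"tx": -60,"ty": -27,"tz": 6,"wx": 0,"wy": 0,"wz": -7,"claw": -0.3},{"tx": -110,"ty": -49,"tz": 10,"wx": 0,"wy": 0,"wz": -12,"claw": -0.3},{"tx": -160,"ty": -71,"tz": 15,"wx": 0,"wy": 0,"wz": -17,"claw": -0.3},{"tx": -210,"ty": -93,"tz": 20,"wx": 0,"wy": 0,"wz": -22,"claw": -0.3},{"tx": -250,"ty": -111,"tz": 25,"wx": 0,"wy": 0,"wz": -25,"claw": -0.3},{"tx": -268,"ty": -119,"tz": 25,"wx": 0,"wy": 0,"wz": -27,"claw": -0.3},{"tx": -272,"ty": -121,"tz": 25,"wx": 0,"wy": 0,"wz": -27,"claw": -0.3},{"tx": -272,"ty": -121,"tz": 25,"wx": 0,"wy": 0,"wz": -27,"claw": -0.3}]' --grip_force 40

```text
time_s: 1.27
tcp_pos: [0.4267, 0.2751, 0.1801]
tcp_rot: [[-0.999, -0.037, -0.001], [-0.037, 0.999, -0.001], [0.001, -0.001, -1.0]]
contact_force: [-0.3, 0.4, -0.3]
grip_width: 0.65
```

```bash
python3 - <<'E'
from h import *
s=sense(); c=read_camera("wrist"); c["T"]=wristT(c,s); save("w2",c)
cv2.imwrite("pics/w2b.png",np.clip(cv2.resize(c["img"][120:420,80:480],None,fx=2,fy=2,interpolation=cv2.INTER_CUBIC).astype(int)*1.3,0,255).astype(np.uint8))
E
```

```text
(no output)
```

View pics/w2b.png

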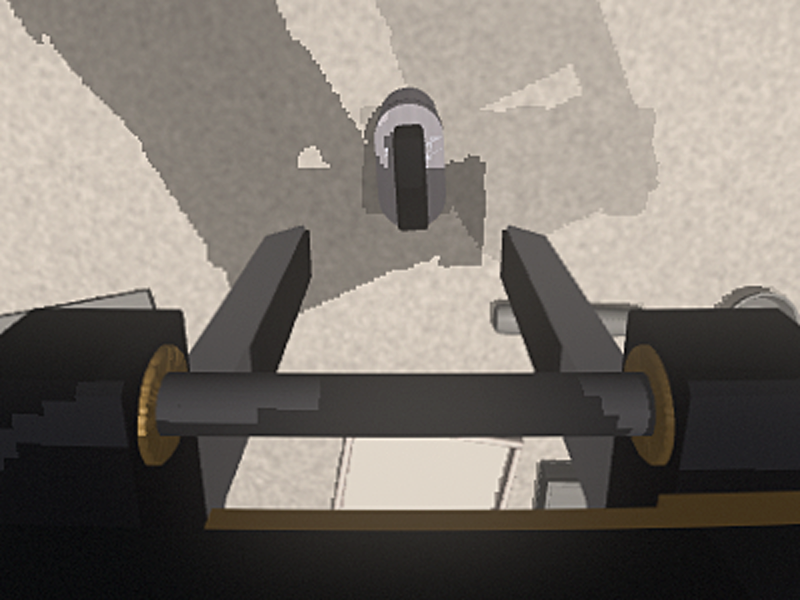

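The wrist view shows the loose tin's bar from crop (408,125) down to (412,230), with its centre line slightly right of vertical and the fingers on either side.

```bash
python3 - <<'E'
from h import *
c=load("w2"); g=lambda x,y,z: np.round(1e3*at(c,80+x/2-.25,120+y/2-.25,z,c["T"]),1)
for p in [(393,126),(424,126),(395,230),(428,229)]: print("bar",g(*p,.102))
for p in [(409,100),(376,140),(443,140)]: print("lid far end/sides",g(*p,.07))
for p in [(300,230),(508,230)]: print("tips",g(*p,.180))
E
```

```text
bar [399.7 268.4 102. ]
bar [399.2 281.9 102. ]
bar [447.4 270.8 102. ]
bar [446.4 285.8 102. ]
lid far end/sides [392.4 275.3  70. ]
lid far end/sides [412.7 259.8  70. ]
lid far end/sides [411.4 292.7  70. ]
tips [420.1 241.2 180. ]
tips [417.7 307.  180. ]
```

>>> step_arm --rows '[{"tx": 1.5,"ty": 1.5,"tz": 20,"wx": 0,"wy": 0,"wz": -1,"claw": 0.2},{"tx": 1.5,"ty": 1.5,"tz": 50,"wx": 0,"wy": 0,"wz": -1,"claw": 0.2},{"tx": 1.5,"ty": 1.5,"tz": 80,"wx": 0,"wy": 0,"wz": -1,"claw": 0.2},{"tx": 1.5,"ty": 1.5,"tz": 100,"wx": 0,"wy": 0,"wz": -1,"claw": 0.2},{"tx": 1.5,"ty": 1.5,"tz": 106,"wx": 0,"wy": 0,"wz": -1,"claw": 0.4},{"tx": 1.5,"ty": 1.5,"tz": 106,"wx": 0,"wy": 0,"wz": -1,"claw": 0.4},{"tx": 1.5,"ty": 1.5,"tz": 106,"wx": 0,"wy": 0,"wz": -1,"claw": 0.6},{"tx": 1.5,"ty": 1.5,"tz": 106,"wx": 0,"wy": 0,"wz": -1,"claw": 0.8},{"tx": 1.5,"ty": 1.5,"tz": 106,"wx": 0,"wy": 0,"wz": -1,"claw": 1},{"tx": 1.5,"ty": 1.5,"tz": 106,"wx": 0,"wy": 0,"wz": -1,"claw": 1},{"tx": 1.5,"ty": 1.5,"tz": 106,"wx": 0,"wy": 0,"wz": -1,"claw": 1}]' --grip_force 50

```text
time_s: 2.7
tcp_pos: [0.4253, 0.2769, 0.0748]
tcp_rot: [[-0.999, -0.055, 0.0], [-0.055, 0.999, -0.0], [-0.0, -0.0, -1.0]]
contact_force: [-1.5, 0.2, 5.7]
grip_width: 0.145
```

>>> step_arm --rows '[{"tx": 0,"ty": 0,"tz": -10,"wx": 0,"wy": 0,"wz": 0,"claw": 1},{"tx": 0,"ty": -10,"tz": -25,"wx": 0,"wy": 0,"wz": -1,"claw": 1},{"tx": -3,"ty": -35,"tz": -30,"wx": 0,"wy": 0,"wz": -2,"claw": 1},{"tx": -6,"ty": -75,"tz": -30,"wx": 0,"wy": 0,"wz": -3,"claw": 1},{"tx": -12,"ty": -120,"tz": -30,"wx": 0,"wy": 0,"wz": -5,"claw": 1},{"tx": -18,"ty": -165,"tz": -30,"wx": 0,"wy": 0,"wz": -7,"claw": 1},{"tx": -24,"ty": -210,"tz": -30,"wx": 0,"wy": 0,"wz": -9,"claw": 1},{"tx": -29,"ty": -250,"tz": -30,"wx": 0,"wy": 0,"wz": -10,"claw": 1},{"tx": -32,"ty": -275,"tz": -30,"wx": 0,"wy": 0,"wz": -10,"claw": 1},{"tx": -33,"ty": -285,"tz": -30,"wx": 0,"wy": 0,"wz": -10,"claw": 1},{"tx": -33,"ty": -285,"tz": -30,"wx": 0,"wy": 0,"wz": -10,"claw": 1},{"tx": -33,"ty": -285,"tz": -30,"wx": 0,"wy": 0,"wz": -10,"claw": 1}]'

```text
time_s: 4.2
tcp_pos: [0.4736, -0.0051, 0.105]
tcp_rot: [[-0.974, -0.228, 0.0], [-0.228, 0.974, 0.0], [-0.0, 0.0, -1.0]]
contact_force: [0.1, 0.8, -2.4]
grip_width: 0.143
```

```bash
python3 - <<'E'
from h import *
s=sense(); c=read_camera("wrist"); c["T"]=wristT(c,s); save("w3",c); t=read_camera("top"); save("t3",t)
print(s["contact_force"],s["moment"])
a=cv2.resize(t["img"][120:245,225:355],None,fx=4.6,fy=4.6,interpolation=cv2.INTER_CUBIC)
cv2.imwrite("pics/t3b.png",np.clip(a.astype(int)*1.5,0,255).astype(np.uint8)); print(a.shape)
E
```

```text
[ 0.14025181  0.82662327 -2.36948193] [ 0.06268302 -0.02633462 -0.04100065]
(575, 598, 3)
```

View pics/w3.png

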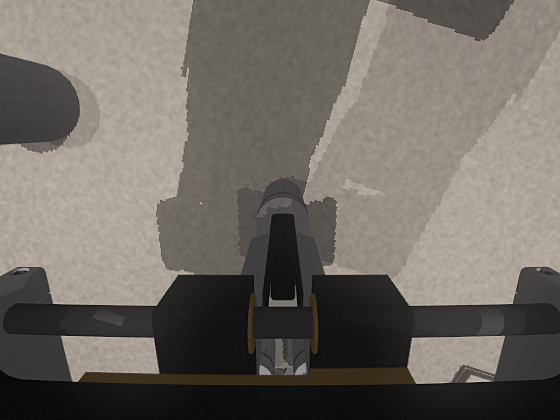

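The wrist view shows the tin held straight, with its bar at about (283,255) between the fingers. Now I'll approach the mouth of the rack and lower to just above its floor.

>>> step_arm --rows '[{"tx": -20,"ty": -1,"tz": 0,"wx": 0,"wy": 0,"wz": 0,"claw": 1},{"tx": -45,"ty": -1,"tz": 0,"wx": 0,"wy": 0,"wz": 0,"claw": 1},{"tx": -65,"ty": -1,"tz": 0,"wx": 0,"wy": 0,"wz": 0,"claw": 1},{"tx": -72,"ty": -1,"tz": 4,"wx": 0,"wy": 0,"wz": 0,"claw": 1},{"tx": -72,"ty": -1,"tz": 12,"wx": 0,"wy": 0,"wz": 0,"claw": 1},{"tx": -72,"ty": -1,"tz": 19,"wx": 0,"wy": 0,"wz": 0,"claw": 1},{"tx": -72,"ty": -1,"tz": 22.5,"wx": 0,"wy": 0,"wz": 0,"claw": 1},{"tx": -72,"ty": -1,"tz": 23.5,"wx": 0,"wy": 0,"wz": 0,"claw": 1},{"tx": -72,"ty": -1,"tz": 23.5,"wx": 0,"wy": 0,"wz": 0,"claw": 1}]'

```text
time_s: 5.42
tcp_pos: [0.544, 0.0103, 0.0816]
tcp_rot: [[-0.974, -0.228, 0.001], [-0.228, 0.974, 0.0], [-0.001, -0.0, -1.0]]
contact_force: [1.0, 0.1, -2.9]
grip_width: 0.143
```

```bash
python3 - <<'E'
from h import *
s=sense(); print(s["contact_force"])
for n in ["scene","top"]:
    c=read_camera(n); save(n+"4",c)
i=load("scene4")["img"][170:270,205:345]; t=load("top4")["img"][120:230,235:355]
a=cv2.resize(i,None,fx=4,fy=4,interpolation=cv2.INTER_CUBIC); b=cv2.resize(t,(240,220))
cv2.imwrite("pics/sc4.png",np.clip(a.astype(int)*1.5,0,255).astype(np.uint8))
E
```

```text
[ 1.04087963  0.1093686  -2.86623907]
```

View pics/sc4.png

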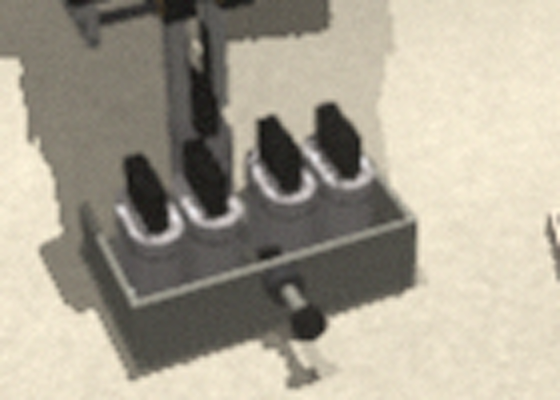

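The scene view shows all four tins upright, the stop at crop (270,252) and the held tin behind the gap. Starting the insertion slowly.

>>> step_arm --rows '[{"tx": -1.5,"ty": 0,"tz": 0,"wx": 0,"wy": 0,"wz": 0,"claw": 1},{"tx": -3,"ty": 0,"tz": 0,"wx": 0,"wy": 0,"wz": 0,"claw": 1},{"tx": -4.5,"ty": 0,"tz": 0,"wx": 0,"wy": 0,"wz": 0,"claw": 1},{"tx": -6,"ty": 0,"tz": 0,"wx": 0,"wy": 0,"wz": 0,"claw": 1},{"tx": -7.5,"ty": 0,"tz": 0,"wx": 0,"wy": 0,"wz": 0,"claw": 1},{"tx": -9,"ty": 0,"tz": 0,"wx": 0,"wy": 0,"wz": 0,"claw": 1},{"tx": -10.5,"ty": 0,"tz": 0,"wx": 0,"wy": 0,"wz": 0,"claw": 1},{"tx": -12,"ty": 0,"tz": 0,"wx": 0,"wy": 0,"wz": 0,"claw": 1}]'

```text
time_s: 6.52
tcp_pos: [0.5559, 0.0131, 0.0817]
tcp_rot: [[-0.974, -0.228, 0.001], [-0.228, 0.974, 0.0], [-0.001, -0.0, -1.0]]
contact_force: [0.3, 0.6, -2.5]
grip_width: 0.146
```

>>> step_arm --rows '[{"tx": -1.5,"ty": 0,"tz": 0,"wx": 0,"wy": 0,"wz": 0,"claw": 1},{"tx": -3,"ty": 0,"tz": 0,"wx": 0,"wy": 0,"wz": 0,"claw": 1},{"tx": -4.5,"ty": 0,"tz": 0,"wx": 0,"wy": 0,"wz": 0,"claw": 1},{"tx": -6,"ty": 0,"tz": 0,"wx": 0,"wy": 0,"wz": 0,"claw": 1}]'

```text
time_s: 7.02
tcp_pos: [0.5618, 0.0145, 0.0817]
tcp_rot: [[-0.974, -0.228, 0.001], [-0.228, 0.974, 0.0], [-0.001, -0.0, -1.0]]
contact_force: [-0.5, 0.2, -2.4]
grip_width: 0.144
```

>>> step_arm --rows '[{"tx": -1.5,"ty": 0,"tz": 0,"wx": 0,"wy": 0,"wz": 0,"claw": 1},{"tx": -3,"ty": 0,"tz": 0,"wx": 0,"wy": 0,"wz": 0,"claw": 1},{"tx": -4.5,"ty": 0,"tz": 0,"wx": 0,"wy": 0,"wz": 0,"claw": 1},{"tx": -6,"ty": 0,"tz": 0,"wx": 0,"wy": 0,"wz": 0,"claw": 1}]'

```text
time_s: 7.52
tcp_pos: [0.5677, 0.0159, 0.0816]
tcp_rot: [[-0.974, -0.228, 0.001], [-0.228, 0.974, 0.0], [-0.001, -0.0, -1.0]]
contact_force: [-1.6, -0.6, -2.6]
grip_width: 0.145
```

>>> step_arm --rows '[{"tx": -1.5,"ty": 0,"tz": 0,"wx": 0,"wy": 0,"wz": 0,"claw": 1},{"tx": -3,"ty": 0,"tz": 0,"wx": 0,"wy": 0,"wz": 0,"claw": 1},{"tx": -4.5,"ty": 0,"tz": 0,"wx": 0,"wy": 0,"wz": 0,"claw": 1},{"tx": -6,"ty": 0,"tz": 0,"wx": 0,"wy": 0,"wz": 0,"claw": 1}]'

```text
time_s: 8.02
tcp_pos: [0.5735, 0.0173, 0.0816]
tcp_rot: [[-0.974, -0.228, 0.0], [-0.228, 0.974, 0.0], [-0.0, -0.0, -1.0]]
contact_force: [-1.8, -0.6, -2.1]
grip_width: 0.146
```

>>> step_arm --rows '[{"tx": -1.5,"ty": 0,"tz": 0,"wx": 0,"wy": 0,"wz": 0,"claw": 1},{"tx": -3,"ty": 0,"tz": 0,"wx": 0,"wy": 0,"wz": 0,"claw": 1},{"tx": -4.5,"ty": 0,"tz": 0,"wx": 0,"wy": 0,"wz": 0,"claw": 1},{"tx": -6,"ty": 0,"tz": 0,"wx": 0,"wy": 0,"wz": 0,"claw": 1}]'

```text
time_s: 8.52
tcp_pos: [0.5795, 0.0187, 0.0816]
tcp_rot: [[-0.974, -0.228, 0.0], [-0.228, 0.974, 0.0], [-0.0, -0.0, -1.0]]
contact_force: [-2.0, -0.2, -2.7]
grip_width: 0.143
```

>>> step_arm --rows '[{"tx": -1.5,"ty": 0,"tz": 0,"wx": 0,"wy": 0,"wz": 0,"claw": 1},{"tx": -3,"ty": 0,"tz": 0,"wx": 0,"wy": 0,"wz": 0,"claw": 1},{"tx": -4.5,"ty": 0,"tz": 0,"wx": 0,"wy": 0,"wz": 0,"claw": 1},{"tx": -6,"ty": 0,"tz": 0,"wx": 0,"wy": 0,"wz": 0,"claw": 1}]'

```text
time_s: 9.02
tcp_pos: [0.5854, 0.0201, 0.0816]
tcp_rot: [[-0.974, -0.228, 0.0], [-0.228, 0.974, 0.0], [-0.0, 0.0, -1.0]]
contact_force: [-2.0, 0.1, -2.1]
grip_width: 0.146
```

>>> step_arm --rows '[{"tx": -1.5,"ty": 0,"tz": 0,"wx": 0,"wy": 0,"wz": 0,"claw": 1},{"tx": -3,"ty": 0,"tz": 0,"wx": 0,"wy": 0,"wz": 0,"claw": 1},{"tx": -4.5,"ty": 0,"tz": 0,"wx": 0,"wy": 0,"wz": 0,"claw": 1},{"tx": -6,"ty": 0,"tz": 0,"wx": 0,"wy": 0,"wz": 0,"claw": 1}]'

```text
time_s: 9.52
tcp_pos: [0.5913, 0.0215, 0.0816]
tcp_rot: [[-0.974, -0.228, 0.0], [-0.228, 0.974, 0.0], [-0.0, 0.0, -1.0]]
contact_force: [-1.3, -0.9, -3.0]
grip_width: 0.144
```

>>> step_arm --rows '[{"tx": -1.5,"ty": 0,"tz": 0,"wx": 0,"wy": 0,"wz": 0,"claw": 1},{"tx": -3,"ty": 0,"tz": 0,"wx": 0,"wy": 0,"wz": 0,"claw": 1},{"tx": -4.5,"ty": 0,"tz": 0,"wx": 0,"wy": 0,"wz": 0,"claw": 1},{"tx": -6,"ty": 0,"tz": 0,"wx": 0,"wy": 0,"wz": 0,"claw": 1}]'

```text
time_s: 10.02
tcp_pos: [0.5971, 0.023, 0.0815]
tcp_rot: [[-0.974, -0.228, -0.0], [-0.228, 0.974, 0.0], [0.0, 0.0, -1.0]]
contact_force: [-2.2, 1.4, -1.2]
grip_width: 0.143
```

>>> step_arm --rows '[{"tx": -1,"ty": 0,"tz": 0,"wx": 0,"wy": 0,"wz": 0,"claw": 1},{"tx": -2,"ty": 0,"tz": 0,"wx": 0,"wy": 0,"wz": 0,"claw": 1},{"tx": -3,"ty": 0,"tz": 0,"wx": 0,"wy": 0,"wz": 0,"claw": 1},{"tx": -4,"ty": 0,"tz": 0,"wx": 0,"wy": 0,"wz": 0,"claw": 1}]'

```text
time_s: 10.52
tcp_pos: [0.601, 0.024, 0.0815]
tcp_rot: [[-0.974, -0.228, -0.0], [-0.228, 0.974, 0.0], [0.0, 0.001, -1.0]]
contact_force: [-2.8, 1.3, -2.3]
grip_width: 0.143
```

>>> step_arm --rows '[{"tx": -0.7,"ty": 0,"tz": 0,"wx": 0,"wy": 0,"wz": 0,"claw": 1},{"tx": -1.4,"ty": 0,"tz": 0,"wx": 0,"wy": 0,"wz": 0,"claw": 1},{"tx": -2,"ty": 0,"tz": 0,"wx": 0,"wy": 0,"wz": 0,"claw": 1},{"tx": -2.5,"ty": 0,"tz": 0,"wx": 0,"wy": 0,"wz": 0,"claw": 1}]'

```text
time_s: 11.02
tcp_pos: [0.6035, 0.0246, 0.0815]
tcp_rot: [[-0.974, -0.228, -0.0], [-0.228, 0.974, 0.0], [0.0, 0.0, -1.0]]
contact_force: [-2.0, 2.3, -1.6]
grip_width: 0.147
```

>>> step_arm --rows '[{"tx": -0.5,"ty": 0,"tz": 0,"wx": 0,"wy": 0,"wz": 0,"claw": 1},{"tx": -1,"ty": 0,"tz": 0,"wx": 0,"wy": 0,"wz": 0,"claw": 1},{"tx": -1.5,"ty": 0,"tz": 0,"wx": 0,"wy": 0,"wz": 0,"claw": 1},{"tx": -2,"ty": 0,"tz": 0,"wx": 0,"wy": 0,"wz": 0,"claw": 1}]'

```text
time_s: 11.52
tcp_pos: [0.6055, 0.025, 0.0816]
tcp_rot: [[-0.974, -0.228, -0.0], [-0.228, 0.974, 0.0], [0.0, 0.0, -1.0]]
contact_force: [-1.8, 1.1, -2.5]
grip_width: 0.144
```

>>> step_arm --rows '[{"tx": -0.5,"ty": 0,"tz": 0,"wx": 0,"wy": 0,"wz": 0,"claw": 1},{"tx": -1,"ty": 0,"tz": 0,"wx": 0,"wy": 0,"wz": 0,"claw": 1},{"tx": -1.5,"ty": 0,"tz": 0,"wx": 0,"wy": 0,"wz": 0,"claw": 1},{"tx": -2,"ty": 0,"tz": 0,"wx": 0,"wy": 0,"wz": 0,"claw": 1}]'

```text
time_s: 12.02
tcp_pos: [0.6075, 0.0255, 0.0816]
tcp_rot: [[-0.974, -0.228, -0.0], [-0.228, 0.974, 0.0], [-0.0, 0.0, -1.0]]
contact_force: [-1.1, 1.4, -2.7]
grip_width: 0.145
```

>>> step_arm --rows '[{"tx": -0.5,"ty": 0,"tz": 0,"wx": 0,"wy": 0,"wz": 0,"claw": 1},{"tx": -1,"ty": 0,"tz": 0,"wx": 0,"wy": 0,"wz": 0,"claw": 1},{"tx": -1.5,"ty": 0,"tz": 0,"wx": 0,"wy": 0,"wz": 0,"claw": 1},{"tx": -2,"ty": 0,"tz": 0,"wx": 0,"wy": 0,"wz": 0,"claw": 1}]'

```text
time_s: 12.52
tcp_pos: [0.6096, 0.0259, 0.0816]
tcp_rot: [[-0.974, -0.228, 0.0], [-0.228, 0.974, 0.0], [-0.0, 0.0, -1.0]]
contact_force: [-1.2, 1.5, -2.3]
grip_width: 0.145
```

>>> step_arm --rows '[{"tx": -0.5,"ty": 0,"tz": 0,"wx": 0,"wy": 0,"wz": 0,"claw": 1},{"tx": -1,"ty": 0,"tz": 0,"wx": 0,"wy": 0,"wz": 0,"claw": 1},{"tx": -1.5,"ty": 0,"tz": 0,"wx": 0,"wy": 0,"wz": 0,"claw": 1},{"tx": -2,"ty": 0,"tz": 0,"wx": 0,"wy": 0,"wz": 0,"claw": 1}]'

```text
time_s: 13.02
tcp_pos: [0.6115, 0.0264, 0.0816]
tcp_rot: [[-0.974, -0.228, -0.0], [-0.228, 0.974, 0.0], [-0.0, 0.0, -1.0]]
contact_force: [-2.1, 1.3, -3.3]
grip_width: 0.147
```

>>> step_arm --rows '[{"tx": -0.5,"ty": 0,"tz": 0,"wx": 0,"wy": 0,"wz": 0,"claw": 1},{"tx": -1,"ty": 0,"tz": 0,"wx": 0,"wy": 0,"wz": 0,"claw": 1},{"tx": -1.5,"ty": 0,"tz": 0,"wx": 0,"wy": 0,"wz": 0,"claw": 1},{"tx": -2,"ty": 0,"tz": 0,"wx": 0,"wy": 0,"wz": 0,"claw": 1}]'

```text
time_s: 13.52
tcp_pos: [0.6135, 0.0268, 0.0816]
tcp_rot: [[-0.974, -0.228, -0.0], [-0.228, 0.974, 0.0], [-0.0, 0.0, -1.0]]
contact_force: [-1.6, 1.1, -1.5]
grip_width: 0.15
```

>>> step_arm --rows '[{"tx": -0.5,"ty": 0,"tz": 0,"wx": 0,"wy": 0,"wz": 0,"claw": 1},{"tx": -1,"ty": 0,"tz": 0,"wx": 0,"wy": 0,"wz": 0,"claw": 1},{"tx": -1.5,"ty": 0,"tz": 0,"wx": 0,"wy": 0,"wz": 0,"claw": 1},{"tx": -2,"ty": 0,"tz": 0,"wx": 0,"wy": 0,"wz": 0,"claw": 1}]'

```text
time_s: 14.02
tcp_pos: [0.6155, 0.0273, 0.0816]
tcp_rot: [[-0.974, -0.228, -0.0], [-0.228, 0.974, 0.0], [-0.0, 0.0, -1.0]]
contact_force: [-2.0, 1.2, -2.1]
grip_width: 0.146
```

>>> step_arm --rows '[{"tx": -0.5,"ty": 0,"tz": 0,"wx": 0,"wy": 0,"wz": 0,"claw": 1},{"tx": -1,"ty": 0,"tz": 0,"wx": 0,"wy": 0,"wz": 0,"claw": 1},{"tx": -1.5,"ty": 0,"tz": 0,"wx": 0,"wy": 0,"wz": 0,"claw": 1},{"tx": -2,"ty": 0,"tz": 0,"wx": 0,"wy": 0,"wz": 0,"claw": 1}]'

```text
time_s: 14.52
tcp_pos: [0.6174, 0.0278, 0.0816]
tcp_rot: [[-0.974, -0.228, -0.0], [-0.228, 0.974, 0.0], [-0.0, 0.0, -1.0]]
contact_force: [-0.9, 1.0, -2.2]
grip_width: 0.145
```

>>> step_arm --rows '[{"tx": -0.5,"ty": 0,"tz": 0,"wx": 0,"wy": 0,"wz": 0,"claw": 1},{"tx": -1,"ty": 0,"tz": 0,"wx": 0,"wy": 0,"wz": 0,"claw": 1},{"tx": -1.5,"ty": 0,"tz": 0,"wx": 0,"wy": 0,"wz": 0,"claw": 1},{"tx": -2,"ty": 0,"tz": 0,"wx": 0,"wy": 0,"wz": 0,"claw": 1}]'

```text
time_s: 15.02
tcp_pos: [0.6194, 0.0282, 0.0816]
tcp_rot: [[-0.974, -0.228, -0.0], [-0.228, 0.974, 0.0], [-0.0, 0.0, -1.0]]
contact_force: [-2.2, 1.0, -2.8]
grip_width: 0.145
```

>>> step_arm --rows '[{"tx": -0.5,"ty": 0,"tz": 0,"wx": 0,"wy": 0,"wz": 0,"claw": 1},{"tx": -1,"ty": 0,"tz": 0,"wx": 0,"wy": 0,"wz": 0,"claw": 1},{"tx": -1.5,"ty": 0,"tz": 0,"wx": 0,"wy": 0,"wz": 0,"claw": 1},{"tx": -2,"ty": 0,"tz": 0,"wx": 0,"wy": 0,"wz": 0,"claw": 1}]'

```text
time_s: 15.52
tcp_pos: [0.6214, 0.0287, 0.0816]
tcp_rot: [[-0.974, -0.228, -0.0], [-0.228, 0.974, 0.0], [-0.0, 0.0, -1.0]]
contact_force: [-1.2, 1.8, -2.4]
grip_width: 0.147
```

>>> step_arm --rows '[{"tx": -0.5,"ty": 0,"tz": 0,"wx": 0,"wy": 0,"wz": 0,"claw": 1},{"tx": -1,"ty": 0,"tz": 0,"wx": 0,"wy": 0,"wz": 0,"claw": 1},{"tx": -1.5,"ty": 0,"tz": 0,"wx": 0,"wy": 0,"wz": 0,"claw": 1},{"tx": -2,"ty": 0,"tz": 0,"wx": 0,"wy": 0,"wz": 0,"claw": 1}]'

```text
time_s: 16.02
tcp_pos: [0.623, 0.0291, 0.0815]
tcp_rot: [[-0.974, -0.228, -0.001], [-0.228, 0.974, 0.0], [0.001, 0.001, -1.0]]
contact_force: [-6.4, 0.3, 0.0]
grip_width: 0.143
```

>>> step_arm --rows '[{"tx": -0.6,"ty": 0,"tz": 0,"wx": 0,"wy": 0,"wz": 0,"claw": 1},{"tx": -0.8,"ty": 0,"tz": 0,"wx": 0,"wy": 0,"wz": 0,"claw": 1}]'

```text
time_s: 16.27
tcp_pos: [0.6232, 0.0291, 0.0814]
tcp_rot: [[-0.974, -0.228, -0.003], [-0.228, 0.974, -0.0], [0.003, 0.001, -1.0]]
contact_force: [-7.9, 0.3, 1.3]
grip_width: 0.145
```

>>> step_arm --rows '[{"tx": -0.8,"ty": 0,"tz": 0,"wx": 0,"wy": 0,"wz": 0,"claw": 1},{"tx": -1.0,"ty": 0,"tz": 0,"wx": 0,"wy": 0,"wz": 0,"claw": 1}]'

```text
time_s: 16.52
tcp_pos: [0.6234, 0.0292, 0.0814]
tcp_rot: [[-0.974, -0.228, -0.005], [-0.228, 0.974, -0.0], [0.005, 0.001, -1.0]]
contact_force: [-8.9, -0.6, 2.3]
grip_width: 0.147
```

>>> step_arm --rows '[{"tx": -1.1,"ty": 0,"tz": 0,"wx": 0,"wy": 0,"wz": 0,"claw": 1},{"tx": -1.4,"ty": 0,"tz": 0,"wx": 0,"wy": 0,"wz": 0,"claw": 1}]'

```text
time_s: 16.77
tcp_pos: [0.6238, 0.0293, 0.0813]
tcp_rot: [[-0.974, -0.228, -0.008], [-0.228, 0.974, -0.001], [0.008, 0.001, -1.0]]
contact_force: [-10.8, -0.3, 3.3]
grip_width: 0.144
```

>>> step_arm --rows '[{"tx": -1.2,"ty": 0,"tz": 0,"wx": 0,"wy": 0,"wz": 0,"claw": 1},{"tx": -1.5,"ty": 0,"tz": 0,"wx": 0,"wy": 0,"wz": 0,"claw": 1},{"tx": -1.5,"ty": 0,"tz": 0,"wx": 0,"wy": 0,"wz": 0,"claw": 1}]'

```text
time_s: 17.15
tcp_pos: [0.6242, 0.0293, 0.0813]
tcp_rot: [[-0.974, -0.228, -0.011], [-0.228, 0.974, -0.001], [0.011, 0.001, -1.0]]
contact_force: [-12.9, -1.4, 5.2]
grip_width: 0.149
```

>>> step_arm --rows '[{"tx": -1.2,"ty": 0,"tz": 0,"wx": 0,"wy": 0,"wz": 0,"claw": 1},{"tx": -1.2,"ty": 0,"tz": 0,"wx": 0,"wy": 0,"wz": 0,"claw": 1},{"tx": -1.2,"ty": 0,"tz": 0,"wx": 0,"wy": 0,"wz": 0,"claw": 1},{"tx": -1.2,"ty": 0,"tz": 0,"wx": 0,"wy": 0,"wz": 0,"claw": 1}]'

```text
time_s: 17.65
tcp_pos: [0.6243, 0.0293, 0.0814]
tcp_rot: [[-0.973, -0.228, -0.014], [-0.228, 0.974, -0.002], [0.014, 0.001, -1.0]]
contact_force: [-12.2, -1.2, 3.9]
grip_width: 0.145
```

>>> step_arm --rows '[{"tx": -1.2,"ty": 0,"tz": 0,"wx": 0,"wy": 0,"wz": 0,"claw": 1},{"tx": -1.2,"ty": 0,"tz": 0,"wx": 0,"wy": 0,"wz": 0,"claw": 1},{"tx": -1.2,"ty": 0,"tz": 0,"wx": 0,"wy": 0,"wz": 0,"claw": 1},{"tx": -1.2,"ty": 0,"tz": 0,"wx": 0,"wy": 0,"wz": 0,"claw": 1},{"tx": -1.2,"ty": 0,"tz": 0,"wx": 0,"wy": 0,"wz": 0,"claw": 1},{"tx": -1.2,"ty": 0,"tz": 0,"wx": 0,"wy": 0,"wz": 0,"claw": 1}]'

```text
time_s: 18.4
tcp_pos: [0.6244, 0.0293, 0.0814]
tcp_rot: [[-0.973, -0.228, -0.017], [-0.228, 0.974, -0.002], [0.017, 0.002, -1.0]]
contact_force: [-11.8, -1.1, 4.2]
grip_width: 0.143
```

>>> step_arm --rows '[{"tx": -0.9,"ty": 0,"tz": 0,"wx": 0,"wy": 0,"wz": 0,"claw": 1},{"tx": -0.6,"ty": 0,"tz": 0,"wx": 0,"wy": 0,"wz": 0,"claw": 1},{"tx": -0.4,"ty": 0,"tz": 0,"wx": 0,"wy": 0,"wz": 0,"claw": 0.6},{"tx": -0.4,"ty": 0,"tz": 0,"wx": 0,"wy": 0,"wz": 0,"claw": 0.6},{"tx": -0.4,"ty": 0,"tz": 0,"wx": 0,"wy": 0,"wz": 0,"claw": 0.6},{"tx": -0.4,"ty": 0,"tz": 0,"wx": 0,"wy": 0,"wz": 0,"claw": 0.6}]'

```text
time_s: 19.15
tcp_pos: [0.625, 0.0294, 0.0815]
tcp_rot: [[-0.973, -0.228, -0.016], [-0.228, 0.974, -0.002], [0.016, 0.002, -1.0]]
contact_force: [0.3, 0.0, 0.1]
grip_width: 0.198
```

>>> step_arm --rows '[{"tx": 0,"ty": 0,"tz": -8,"wx": 0,"wy": 0,"wz": 0,"claw": 0.6},{"tx": 0,"ty": 0,"tz": -22,"wx": 0,"wy": 0,"wz": 0,"claw": 0.6},{"tx": 0,"ty": 0,"tz": -40,"wx": 0,"wy": 0,"wz": 0,"claw": 0.6},{"tx": 20,"ty": 0,"tz": -80,"wx": 0,"wy": 0,"wz": 0,"claw": 0.6},{"tx": 60,"ty": 0,"tz": -120,"wx": 0,"wy": 0,"wz": 0,"claw": 0.6},{"tx": 110,"ty": 0,"tz": -130,"wx": 0,"wy": 0,"wz": 0,"claw": 0.6},{"tx": 160,"ty": 0,"tz": -130,"wx": 0,"wy": 0,"wz": 0,"claw": 0.6},{"tx": 200,"ty": 0,"tz": -130,"wx": 0,"wy": 0,"wz": 0,"claw": 0.6},{"tx": 215,"ty": 0,"tz": -130,"wx": 0,"wy": 0,"wz": 0,"claw": 0.6},{"tx": 220,"ty": 0,"tz": -130,"wx": 0,"wy": 0,"wz": 0,"claw": 0.6}]'

```text
time_s: 20.4
tcp_pos: [0.4131, -0.0206, 0.216]
tcp_rot: [[-0.974, -0.228, -0.015], [-0.228, 0.974, -0.002], [0.015, 0.001, -1.0]]
contact_force: [0.9, -0.3, -0.4]
grip_width: 0.198
```

```bash
python3 - <<'E'
from h import *
for n in ["scene","top"]: save(n+"5",read_camera(n))
i=load("scene5")["img"][175:265,210:325]; t=load("top5")["img"][120:220,235:355]
a=cv2.resize(i,(400,313),interpolation=cv2.INTER_CUBIC); b=cv2.resize(t,(400,333),interpolation=cv2.INTER_CUBIC)
o=np.zeros((333,800,3),np.uint8); o[:313,:400]=a; o[:,400:]=b
cv2.imwrite("pics/f5.png",np.clip(o.astype(int)*1.5,0,255).astype(np.uint8))
E
```

```text
(no output)
```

View pics/f5.png

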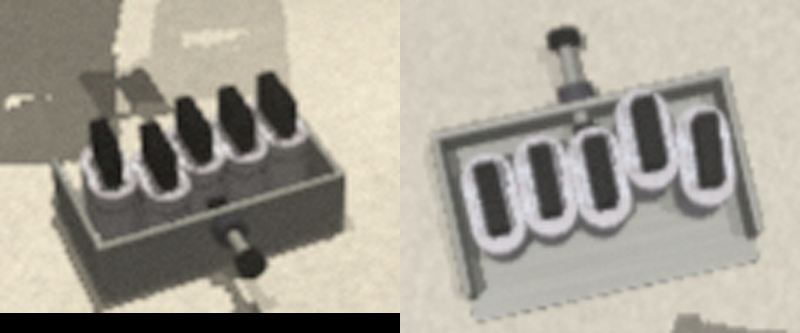

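The final picture shows five tins upright in the rack. The loose tin is in the middle at (602,177), right at the stop, and tin_b at (650,140) was dragged somewhat further back. I'll check the numbers.

```bash
python3 - <<'E'
from h import *
c=load("top5"); O=np.array([.620,.0286]); y=.23; R=np.array([[np.cos(y),np.sin(y)],[-np.sin(y),np.cos(y)]])
for u,v in [(495,205),(546,188),(602,177),(650,140),(706,157)]:
    p=at(c,235+(u-400)/3.333-.35,120+v/3.333-.35,.076)[:2]; print(np.round(1e3*R@(p-O),1))
d=np.abs(load("top5")["img"].astype(int)-load("top")["img"]).max(2); print(d[110:180,150:210].mean(),d[120:180,425:490].mean(),d[195:225,70:165].mean(),d[240:290,395:450].mean())
E
```

```text
[-1.9 67. ]
[ 1.7 33.3]
[ 0.9 -2.6]
[ 17.3 -37.1]
[ -0.8 -69.1]
11.156666666666666 10.45974358974359 10.497543859649122 13.092363636363636
```

```bash
python3 -c "
from cell import close_job,sense
print(sense()['time_s'],close_job())"
```

```text
the job is handed in; nothing more can be done
20.5 None
```

The loose tin is in the rack, pushed home against the rubber stop, and the job was handed in at 20.5 s.

- **Insertion:** I gripped the tin by its bar and pushed it slowly into the middle gap. The push read about 1–3 N along the way.
- **Press at the stop:** I felt the stop with the tool at about x = +3.6 mm in the rack frame. I then pressed at 12–13 N on the wrist for about 1.25 s and released. The highest reading was about 13 N; force was only read at the end of each move.
- **Row friction:** It takes roughly 1.5 N of the push, so the pad itself felt about 10.5–11.5 N.

**Last checks:**
- **Tins:** The final picture shows all five standing upright side by side, at row positions of about 67, 33, -3, -37 and -69 mm. The inserted tin is at x ≈ 1 mm. That agrees with the stop contact once its roughly 2 mm offset in the grip is allowed for.
- **Tin_b dragged back:** Tin_b was carried about 19 mm back along with the inserted tin, and its far end is now about at the back panel. It is still upright and in the row. I left it there because pulling it forward could have moved the inserted tin off the stop.
- **Bystanders:** The arm did not go near the jar, bowl, spoon or dish. A before-and-after image comparison showed small differences around all four, which I put down to noise and the arm's shadow but did not check.

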